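Refit the faceplate of the stone-viewing camera

ROBOT

A 6-joint arm with a two-finger parallel gripper is mounted at the origin on a cart in front of the work surface, level with it; the furniture and walls round the work are solid. World frame = base frame: x ahead of the robot, y to its left, z up, the work surface at z = 0. Lengths are in m, angles in rad, forces in N, time in s.
With the tool pointing down it reaches from about 0.4 to 0.825 m from the base axis. Payload 7 kg.
Tool frame: the origin (TCP) lies midway between the tips of the shut fingers; the grasp point (between the pads) lies 19 mm behind it; z points along the fingers, y is the line along which they close (so a half turn about z gives the same grasp; the last joint's range is limited). The gripper opens to 85 mm and grips with 20 to 120 N. Pads are 22 mm wide; open, the fingers measure 114 mm over their backs; the gripper's body (76 mm by 85 mm) begins 54 mm behind the grasp point. The pads swing forward as they close: fully open they stand 13 mm farther back than shut.
Start: joints at [1.635, 0.359, 0.012, 0, -1.224, -0.288], TCP at [0.15, 0.658, 0.231] pointing down, gripper open.
Joint ranges: [-3.07, 3.07], [-1.43, 2.12], [-1.02, 1.25], [-3.03, 1.67], [-3.05, -0], [-3.03, 3.03]. Speed limits (rad/s): [2.39, 2.39, 3.01, 3.14, 3.14, 3.14].

INTERFACE

Orientations are given as a unit quaternion [w, x, y, z].
In Python, from cell import ctrl, grab_frame, get_calibration gives the robot as it stands.
- The arm moves only by the tool step_arm, never from a script. Its argument "plan" is a list of rows, each an object with "hand": the opening, from 0 (shut) to 1 (fully open); "xyz": the shift along the tool's x, y, z each as a share of 100 mm, from -1 to 1, a list of three; "delta_rot": the turn, a rotation vector about the tool's x, y, z each as a share of 1.5 rad, from -1 to 1, a list of three. In form: [{"hand": hand, "xyz": [tx, ty, tz], "delta_rot": [rx, ry, rz]}, ...]. A call has exactly 10 rows; each row shifts and turns the commanded pose from where the row before left it, along the tool's axes as they then stand; what a row does not reach is not made up. A row lasts 1/12 s, in which the tool goes at most 41.7 mm and 7.16 degrees, less where a joint would pass 70% of its speed; a pose out of reach is approached as far as the arm can. A call with a number of a shift or a turn outside -1 to 1 is refused whole. A call with a gripper value outside its range is refused whole. The fingers move at their own pace and stop on an object; "force" is the grip in N (left out, the last holds). Time passes only in rows, so rows that do not move let the fingers close, or fill a call up. It gives the time, the measured TCP pose, the force, the opening and the grip force at its end, in the units of the state.
- ctrl.read_state(): the state, without advancing time (a new reading comes with each control period).
- grab_frame(name): name is "scene" or "top" or "wrist"; returns the picture (384x512x3 uint8, blue, green, red); there is no depth.
- get_calibration(name): a dict with "fx", "fy", "cx", "cy" (pixels), "R" (3x3) and "t" (3): a world point X has camera coordinates R X + t; the wrist camera has in their place "mount" (4x4, takes a point from camera to tool coordinates, whose origin is the TCP and whose axes are the flange's). Camera axes: x right, y down, z forward; pixel columns grow to the right and rows downward; lengths in m; the calibration is good to about 2 mm. The wrist camera is an equidistant fisheye: a pixel r from the principal point sees the ray r / f radians off the axis. A picture is of the moment at which its call begins: read the wrist's pose just before it. get_calibration takes no time and is no camera call.
- ctrl.hand_in(): hands the job in; it is judged then, once.
The state is a dict: "clock": time; "joints": joint angles; "qd": joint speeds; "effort": joint torques, N m; "ee_pos": TCP position; "orientation": TCP orientation; "force": force on the tool from outside, world axes, zero at the start; "ft_torque": the same for the moment, N m; "finger_gap": finger opening in m; "grasp_force": force on a finger pad.
Only numpy, scipy, OpenCV 4.12 (cv2) and the standard library are available. Lean on these libraries where they do the work, as an engineer would, in place of code of your own. Each camera call takes 0.05 s, during which the arm holds its last target. There are 200 camera calls.

TASK

The stone-viewing camera stands open on the bench. Lift the loose cap off its lens and set it, closed top up, down in the wide bore of the maple block; then lower the faceplate, hood up, over the housing's four snap studs and press it down evenly, keeping it level, until every stud has clicked through and the plate lies fully home on all four. Do not touch the lens, do not drop the plate on, and leave the red pliers and the small ivory bur stand where they are.

Things in the scene. Friction and masses are not known exactly. Their poses are not given: they have to be found in the camera images.
- housing: Open-topped grey camera housing, fixed to the bench, 160 (x) x 120 (y) mm, walls 46.5 mm high. Origin: centre of its underside, at the bench's height; z up. Inside, 36 mm up, lies a green circuit board with the upright lens at the centre and four white nylon snap studs at x = +-62, y = +-42 mm, their noses 67 mm above the bench. About 15 N in all presses the plate over the four studs at once
- stud1 (a point): Snap stud at x = +62, y = +42 mm; the point is the centre of its shoulder (19 mm across, 48 mm above the bench), where the plate comes home. Above it a 12 mm shank, its nose tapering to 6 mm at 19 mm, and two sprung barbs (facing housing +x and -x, 20 mm across at 7.7 mm). The plate first rests on the barbs about 12 mm high; they spring out over it in its last 2 mm
- stud2 (a point): like stud1: centre of the shoulder of the snap stud at x = +62, y = -42 mm in the housing, 48 mm above the bench
- stud3 (a point): like stud1: centre of the shoulder of the snap stud at x = -62, y = +42 mm in the housing, 48 mm above the bench
- stud4 (a point): like stud1: centre of the shoulder of the snap stud at x = -62, y = -42 mm in the housing, 48 mm above the bench
- lens: Black lens barrel, upright at the housing's centre and fixed there, 36 mm in diameter, 35 mm tall; origin at the centre of its foot, on the board; its top is 71 mm above the bench. Not to be touched by fingers or faceplate
- lens_cap: Loose black ribbed lens cap, a bell 50 mm in diameter and 32 mm tall, closed at the top (5 mm thick), open below, bore 42 mm and 27 mm deep; it hangs over the lens barrel, resting on the barrel's top. Origin: centre of its lower rim (44 mm above the bench while on the lens); z up to the closed top. 40 g
- faceplate: Loose grey metal plate 160 (x) x 120 (y) x 5 mm, about 220 g, lying hood up. Round 15 mm holes at x = +-62, y = +-42 mm; at its centre a black square hood to grip, 56 x 56 mm outside (faces along x and y), top 38 mm above the underside, 46 x 46 mm open right through (the 50 mm cap does not pass). Origin: centre of its underside; z up through the hood. Fits either way round (half turn)
- plate_hole1 (a point): centre of the faceplate's hole at x = +62, y = +42 mm, at the plate's underside
- plate_hole2 (a point): centre of the faceplate's hole at x = +62, y = -42 mm, at the plate's underside
- plate_hole3 (a point): centre of the faceplate's hole at x = -62, y = +42 mm, at the plate's underside
- plate_hole4 (a point): centre of the faceplate's hole at x = -62, y = -42 mm, at the plate's underside
- cap_block: Maple block 130 (x) x 80 (y) x 30 mm, fixed to the bench, with two round blind bores 12 mm deep in its top: a wide one, 56 mm, at x = -26 mm and a narrow one, 34 mm, at x = +36 mm. Origin: centre of its underside, z up
- wide_bore (a point): centre of the floor of the block's wide bore, 18 mm above the bench; the bore's mouth is 12 mm higher
- pliers_red: Bystander: loose flat pliers with red grips, 142 x 50 x 11 mm, lying near the bench's front edge; origin at the centre of the underside
- bur_ring_ivory: Bystander: loose ivory bur stand, round, 52 mm in diameter, 58 mm tall with its burs; origin at the centre of the underside
Things that resemble listed ones, but are neither listed nor needed, are in the scene too. Of the things that look like the lens_cap, the smaller one is meant.

How it is judged:
On the way, in this order (a step that is already met when the one before it is completed fails the run):
1. the cap is off the lens and stands in the block's wide bore (horizontal distance between lens_cap and wide_bore below 0.007 m and z of lens_cap in the frame of wide_bore below 0.003 m and angle between lens_cap's own z axis and vertical below 0.08 rad and contact force between lens_cap and the fingers below 0.1 N), for 0.2 s.
2. the faceplate is pressed home on all four studs (z of each of plate_hole1, plate_hole2, plate_hole3, plate_hole4 in the frame of housing below 0.05 m and horizontal distance between faceplate and housing below 0.004 m and angle between faceplate's own z axis and vertical below 0.1 rad), for 0.2 s.
At the end, for the whole second after the job is handed in: Hood up, the faceplate's underside is within 1.8 mm of all four stud shoulders (every barb out over it) and its centre within 4 mm of the housing's; the cap stands upright (0.08 rad), closed top up, on the wide bore's floor (within 3 mm; 7 mm from its centre); both released, at rest (z of each of plate_hole1, plate_hole2, plate_hole3, plate_hole4 in the frame of housing below 0.0498 m and horizontal distance between faceplate and housing below 0.004 m and angle between faceplate's own z axis and vertical below 0.1 rad and horizontal distance between lens_cap and wide_bore below 0.007 m and z of lens_cap in the frame of wide_bore below 0.003 m and angle between lens_cap's own z axis and vertical below 0.08 rad and linear speed of each of lens_cap, faceplate below 0.02 m/s); the robot touches nothing.
It fails at once if the lens is touched by a finger or knocked by the faceplate (contact force between the fingers and lens above 1 N or contact force between faceplate and lens above 3 N).
It fails at once if the faceplate is pressed on unevenly: tilted by more than 0.08 rad (4.6 degrees) while it is down over the studs (horizontal distance between faceplate and housing below 0.02 m and z of faceplate in the frame of housing below 0.062 m and angle between faceplate's own z axis and vertical above 0.08 rad).
It fails at once if the faceplate is dropped or slammed onto the studs (faster than 0.5 m/s) (horizontal distance between faceplate and housing below 0.03 m and z of faceplate in the frame of housing below 0.075 m and linear speed of faceplate above 0.5 m/s).
It fails at once if the pliers or the bur stand are moved by more than 30 mm (distance of any of pliers_red, bur_ring_ivory from where it was at the start of the episode above 0.03 m).
It also fails if it takes over 64 s, if anything falls off the work surface, if the arm or the gripper's body presses on something with over 40 N, if the wrist force passes 120 N, or if a joint passes its speed limit or range.

## Working session

There is one attempt and no reset: what is moved stays moved. The work goes in short steps, Python scripts to look and compute and a tool call to move; the robot and the scene stay as the last step left them, time stands still between calls to the robot, and variables do not carry over. Pictures are saved under pics/ and viewed, at most 10 in all, crops included, and the job is handed in when it is done.

Besides the shell and the picture viewer there is one more tool, called by a JSON object that holds its "api" and its "payload", one argument or row to a line. step_arm: Moves the arm, as the interface text tells. Shift numbers are shares of 100 mm and turn numbers shares of 1.5 rad, none past 1 either way. Its arguments: {"type":"object","properties":{"plan":{"type":"array","items":{"type":"object","properties":{"hand":{"type":"number"},"xyz":{"type":"array","items":{"type":"number","minimum":-1,"maximum":1}},"delta_rot":{"type":"array","items":{"type":"number","minimum":-1,"maximum":1}}}}},"force":{"type":"number"}},"required":["plan"]}

```bash
mkdir -p pics; ls
python3 - <<'E'
from cell import ctrl, grab_frame, get_calibration
import cv2, json
s=ctrl.read_state(); print(s)
for n in ("scene","top","wrist"):
    cv2.imwrite(f"pics/{n}0.png",grab_frame(n)); print(n,get_calibration(n))
E
```

```text
pics
{'clock': 0.0, 'joints': array([ 1.63508646e+00,  3.59355147e-01,  1.10824304e-02, -3.61563381e-04,
       -1.22408123e+00, -2.88090658e-01]), 'qd': array([ 0.00029288,  0.00048833,  0.00035907, -0.00039045, -0.00018633,
        0.0029207 ]), 'effort': array([ 6.68924768e-04, -5.83315766e+01,  2.93421131e+01,  6.93683982e+00,
       -5.83047542e-03,  1.53464885e-05]), 'ee_pos': array([0.14972754, 0.65770519, 0.2303924 ]), 'orientation': array([ 7.96543966e-04,  9.93738503e-01, -1.11728024e-01, -3.08351700e-05]), 'force': array([-0.33569747, -0.12378363, -0.44694231]), 'ft_torque': array([ 0.01756997, -0.02154861, -0.0446471 ]), 'grasp_force': 0.0, 'finger_gap': 0.08554081860053937}
scene {'fx': 413.81340628606415, 'fy': 413.81340628606415, 'cx': 254.91090237792304, 'cy': 189.5001789099441, 'R': array([[ 0.80395418, -0.59434565,  0.02027123],
       [-0.23823055, -0.35310552, -0.90474455],
       [ 0.54488887,  0.72254394, -0.42547195]]), 't': array([-0.44797787,  0.17947937,  1.08448804])}
top {'fx': 461.5948348374838, 'fy': 461.5948348374838, 'cx': 255.46940835904851, 'cy': 188.26798628866794, 'R': array([[ 2.77164661e-03, -9.99983206e-01, -5.08979785e-03],
       [-9.40646638e-01, -8.79746666e-04, -3.39386401e-01],
       [ 3.39376223e-01,  5.72836040e-03, -9.40633279e-01]]), 't': array([-0.01083176,  0.49756918,  1.29460733])}
wrist {'fx': 297.3186396354542, 'fy': 297.3186396354542, 'cx': 253.15470864835805, 'cy': 188.03784299128327, 'mount': array([[ 7.79737379e-05, -9.58189818e-01, -2.86133302e-01,
         7.29049712e-02],
       [ 9.99999944e-01, -1.87018944e-05,  3.35136448e-04,
         1.50318610e-03],
       [-3.26475567e-04, -2.86133312e-01,  9.58189763e-01,
        -1.42521209e-01],
       [ 0.00000000e+00,  0.00000000e+00,  0.00000000e+00,
         1.00000000e+00]])}
```

View pics/top0.png

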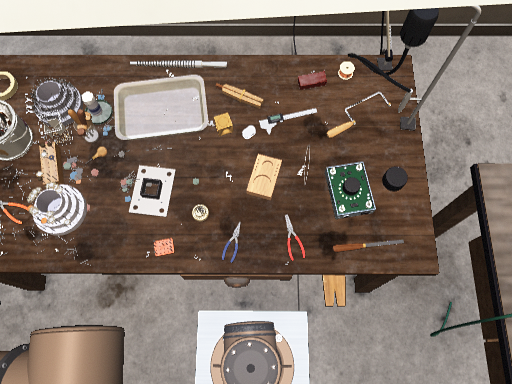

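View pics/scene0.png

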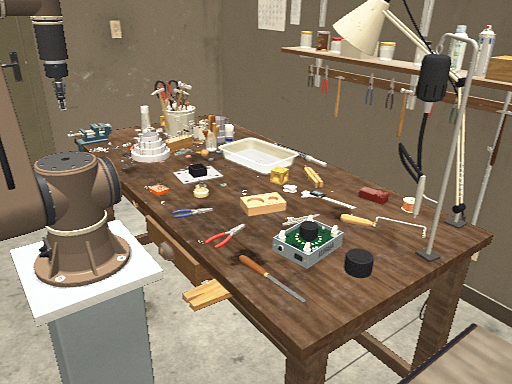

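Top view shows the faceplate at about (152,190), block (265,176), housing with the cap (351,188), the big decoy cap (395,179), bur stand (200,212) and pliers (294,240). I'll crop and measure.

```bash
cat > h.py <<'E'
import numpy as np, cv2
from cell import ctrl, grab_frame, get_calibration
from scipy.spatial.transform import Rotation as Ro
def ray(n,uv,z):
    c=get_calibration(n); R,t=c['R'],c['t']
    uv=np.atleast_2d(uv).astype(float)
    d=np.c_[(uv[:,0]-c['cx'])/c['fx'],(uv[:,1]-c['cy'])/c['fy'],np.ones(len(uv))]@R
    o=-R.T@t; return o+d*((z-o[2])/d[:,2])[:,None]
def proj(n,X):
    c=get_calibration(n); p=np.atleast_2d(X)@c['R'].T+c['t']
    return np.c_[p[:,0]/p[:,2]*c['fx']+c['cx'],p[:,1]/p[:,2]*c['fy']+c['cy']]
def wpose():
    s=ctrl.read_state(); q=s['orientation']
    return Ro.from_quat([q[1],q[2],q[3],q[0]]).as_matrix(), s['ee_pos']
def wray(uv,z,R,p):
    c=get_calibration('wrist'); M=c['mount']
    v=(np.atleast_2d(uv)-[c['cx'],c['cy']])/c['fx']; r=np.linalg.norm(v,axis=1)
    k=np.sinc(r/np.pi)
    d=np.c_[v*k[:,None],np.cos(r)]@M[:3,:3].T@R.T
    o=R@M[:3,3]+p; return o+d*((z-o[2])/d[:,2])[:,None]
def wproj(X,R,p):
    c=get_calibration('wrist'); M=c['mount']
    q=((np.atleast_2d(X)-p)@R-M[:3,3])@M[:3,:3]
    rr=np.linalg.norm(q[:,:2],axis=1); th=np.arctan2(rr,q[:,2])
    return q[:,:2]/rr[:,None]*th[:,None]*c['fx']+[c['cx'],c['cy']]
def quat(s): q=s['orientation']; return Ro.from_quat([q[1],q[2],q[3],q[0]])
E
python3 - <<'E'
from h import *
im=cv2.imread('pics/top0.png'); hsv=cv2.cvtColor(im,cv2.COLOR_BGR2HSV)
def big(m,box):
    x0,y0,x1,y1=box; k=np.zeros_like(m); k[y0:y1,x0:x1]=m[y0:y1,x0:x1]
    cs,_=cv2.findContours(k,cv2.RETR_EXTERNAL,cv2.CHAIN_APPROX_NONE)
    return max(cs,key=cv2.contourArea)[:,0]
def rep(name,c,z):
    P=ray('top',c,z); r=cv2.minAreaRect((P[:,:2]*1000).astype(np.float32)); print(name,r,cv2.boundingRect(c)); return P
plate=(hsv[...,1]<40)&(hsv[...,2]>140)
rep('plate',big(plate.astype(np.uint8),(120,158,185,222)),.005)
wood=(hsv[...,1]>60)&(hsv[...,2]>150)
rep('block',big(wood.astype(np.uint8),(235,145,295,210)),.03)
g=cv2.inRange(hsv,(55,60,30),(95,255,255))
rep('board',big(g,(315,150,385,225)),.036)
a=cv2.resize(im[155:225,115:190],None,fx=5,fy=5,interpolation=cv2.INTER_CUBIC)
b=cv2.resize(im[145:215,235:295],None,fx=5,fy=5,interpolation=cv2.INTER_CUBIC)
d=cv2.resize(im[155:225,315:375],None,fx=5,fy=5,interpolation=cv2.INTER_CUBIC)[:,:]
cv2.imwrite('pics/c1.png',np.hstack([a[:, :300],b[:, :250],d[:, :250]]) if 0 else cv2.resize(np.hstack([a,b,d]),(800,287)))
E
```

```text
plate ((527.561279296875, 318.8500061035156), (119.8569564819336, 174.66998291015625), 82.95299530029297) (129, 163, 47, 54)
block ((563.232666015625, -36.11598205566406), (80.99391174316406, 132.79978942871094), 73.95549011230469) (247, 154, 35, 44)
board ((516.7667846679688, -302.8150939941406), (148.2571563720703, 109.29513549804688), 9.66657543182373) (328, 165, 41, 49)
```

View pics/c1.png

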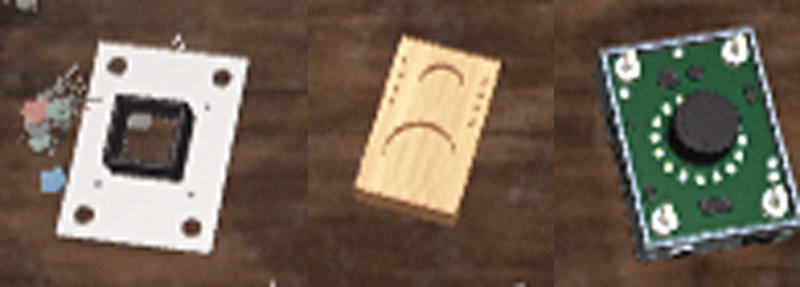

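Crop confirms: holes and hood of the plate are clear, the block's wide bore is the nearer one (lower in the picture), and the housing has white studs with the cap at its centre. I'll fly over each for wrist-camera fixes.

{"api": "step_arm", "payload": {
  "plan": [
    {"hand": 1, "xyz": [0.36, 0.2, 0], "delta_rot": [0, 0, 0]},
    {"hand": 1, "xyz": [0.36, 0.2, 0], "delta_rot": [0, 0, 0]},
    {"hand": 1, "xyz": [0.36, 0.2, 0], "delta_rot": [0, 0, 0]},
    {"hand": 1, "xyz": [0.36, 0.2, 0], "delta_rot": [0, 0, 0]},
    {"hand": 1, "xyz": [0.36, 0.2, 0], "delta_rot": [0, 0, 0]},
    {"hand": 1, "xyz": [0.36, 0.2, 0], "delta_rot": [0, 0, 0]},
    {"hand": 1, "xyz": [0.36, 0.2, 0], "delta_rot": [0, 0, 0]},
    {"hand": 1, "xyz": [0.36, 0.2, 0], "delta_rot": [0, 0, 0]},
    {"hand": 1, "xyz": [0.36, 0.2, 0], "delta_rot": [0, 0, 0]},
    {"hand": 1, "xyz": [0.36, 0.2, 0], "delta_rot": [0, 0, 0]}
  ]
}}

```text
clock: 0.98
ee_pos: [0.4575, 0.3815, 0.2313]
orientation: [0.0, 0.994, -0.112, -0.0]
force: [0.2, 1.5, 0.1]
finger_gap: 0.0855
grasp_force: 0.0
```

{"api": "step_arm", "payload": {
  "plan": [
    {"hand": 1, "xyz": [0.15, 0.385, 0], "delta_rot": [0, 0, 0]},
    {"hand": 1, "xyz": [0.15, 0.385, 0], "delta_rot": [0, 0, 0]},
    {"hand": 1, "xyz": [0.15, 0.385, 0], "delta_rot": [0, 0, 0]},
    {"hand": 1, "xyz": [0.15, 0.385, 0], "delta_rot": [0, 0, 0]},
    {"hand": 1, "xyz": [0.15, 0.385, 0], "delta_rot": [0, 0, 0]},
    {"hand": 1, "xyz": [0.15, 0.385, 0], "delta_rot": [0, 0, 0]},
    {"hand": 1, "xyz": [0.15, 0.385, 0], "delta_rot": [0, 0, 0]},
    {"hand": 1, "xyz": [0.15, 0.385, 0], "delta_rot": [0, 0, 0]},
    {"hand": 1, "xyz": [0.15, 0.385, 0], "delta_rot": [0, 0, 0]},
    {"hand": 1, "xyz": [0.15, 0.385, 0], "delta_rot": [0, 0, 0]}
  ]
}}

```text
clock: 1.82
ee_pos: [0.517, -0.0274, 0.2315]
orientation: [-0.0, 0.994, -0.111, 0.0]
force: [1.0, 1.1, -0.1]
finger_gap: 0.0857
grasp_force: 0.0
```

Run:
```python
from h import *
import time
grab_frame('wrist')
s=ctrl.read_state(); R,p=wpose(); im=grab_frame('wrist'); cv2.imwrite('pics/w1.png',im); np.savez('w1',R=R,p=p)
print(s['clock'],p,s['joints'],abs(s['qd']).max())
```

```text
1.8667 [ 0.51716389 -0.03287351  0.23122414] [ 0.31658466  0.10006791 -0.32953814  0.00131019 -1.14239329  1.02725441] 0.17682399838850138
```

View pics/w1.png

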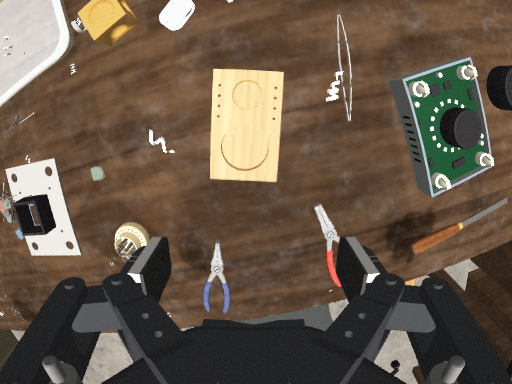

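Wrist view shows the block at (246,125) with the wide bore at (245,150), plate (45,207), housing (450,125) with cap (462,128), red pliers (328,245), bur stand (130,240).

Run:
```python
from h import *
d=np.load('w1.npz'); R,p=d['R'],d['p']
im=cv2.imread('pics/w1.png'); hsv=cv2.cvtColor(im,cv2.COLOR_BGR2HSV)
def big(m,box):
    x0,y0,x1,y1=box; k=np.zeros(m.shape,np.uint8); k[y0:y1,x0:x1]=m[y0:y1,x0:x1]
    cs,_=cv2.findContours(k,cv2.RETR_EXTERNAL,cv2.CHAIN_APPROX_NONE)
    return max(cs,key=cv2.contourArea)[:,0]
def rep(n,c,z):
    r=cv2.minAreaRect((wray(c,z,R,p)[:,:2]*1000).astype(np.float32)); print(n,np.round(r[0],1),np.round(r[1],1),round(r[2],2))
rep('block',big((hsv[...,1]>60)&(hsv[...,2]>150),(195,55,300,200)),.03)
rep('board',big(cv2.inRange(hsv,(55,60,30),(95,255,255)),(380,40,500,210)),.036)
plate=big((hsv[...,1]<40)&(hsv[...,2]>140),(3,150,90,262)); rep('plate',plate,.005)
# wide bore dark ring on block
g=cv2.cvtColor(im,cv2.COLOR_BGR2GRAY)
c=big((g<70),(430,95,490,158)); print('cap px',c.mean(0),cv2.boundingRect(c))
print('pred bore floor/cap', wproj([[.5382,-.0289,.03],[.517,-.303,.076],[.5276,.3189,.005]],R,p))
```

```text
block [562.9 -36.1] [ 81.5 131.1] 73.95
board [ 515.8 -304.4] [149.7 106.3] 9.41
plate [523.8 319.3] [120.9 168.1] 83.44
cap px [462.23880597 129.56343284] (438, 95, 47, 63)
pred bore floor/cap [[244.11670513 147.44647137]
 [468.89242292 127.41079729]
 [ 38.37848491 206.81287178]]
```

{"api": "step_arm", "payload": {
  "plan": [
    {"hand": 1, "xyz": [0.086, 0.377, 0.1], "delta_rot": [0, 0, 0]},
    {"hand": 1, "xyz": [0.086, 0.377, 0.1], "delta_rot": [0, 0, 0]},
    {"hand": 1, "xyz": [0.086, 0.377, 0.1], "delta_rot": [0, 0, 0]},
    {"hand": 1, "xyz": [0.086, 0.377, 0.1], "delta_rot": [0, 0, 0]},
    {"hand": 1, "xyz": [0.086, 0.377, 0.1], "delta_rot": [0, 0, 0]},
    {"hand": 1, "xyz": [0.086, 0.377, 0.1], "delta_rot": [0, 0, 0]},
    {"hand": 1, "xyz": [0.086, 0.377, 0.1], "delta_rot": [0, 0, 0]},
    {"hand": 1, "xyz": [0, 0, 0], "delta_rot": [0, 0, -0.083]},
    {"hand": 1, "xyz": [0, 0, 0], "delta_rot": [0, 0, -0.083]},
    {"hand": 1, "xyz": [0, 0, 0], "delta_rot": [0, 0, -0.083]}
  ]
}}

```text
clock: 2.75
ee_pos: [0.5169, -0.2968, 0.1604]
orientation: [-0.0, 0.997, 0.077, -0.001]
force: [0.2, -0.3, -0.3]
finger_gap: 0.0856
grasp_force: 0.0
```

Run:
```python
from h import *
for i in range(3): grab_frame('wrist')
s=ctrl.read_state(); R,p=wpose(); im=grab_frame('wrist'); cv2.imwrite('pics/w2.png',im); np.savez('w2',R=R,p=p)
print(s['clock'],p,R[:2,0],s['joints'],abs(s['qd']).max())
```

```text
2.9 [ 0.5173565  -0.29587604  0.1610241 ] [0.98928771 0.1459781 ] [-1.91925911e-01  2.84725094e-01 -2.64049169e-01 -1.32691317e-04
 -1.02256845e+00  1.90929296e+00] 0.05404304420748275
```

View pics/w2.png

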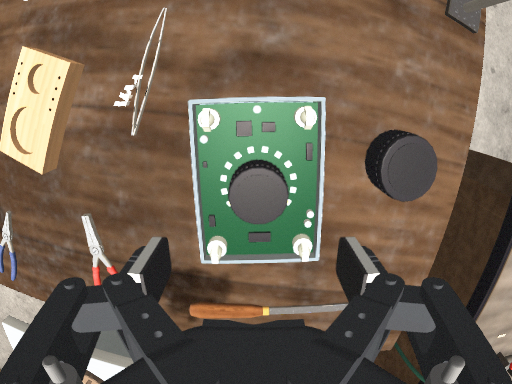

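Wrist view: housing rim from (190,98) to (325,262), stud noses near (208,117),(305,117),(217,250),(303,247), cap top centred near (258,193).

Run:
```python
from h import *
d=np.load('w2.npz'); R,p=d['R'],d['p']
im=cv2.imread('pics/w2.png'); hsv=cv2.cvtColor(im,cv2.COLOR_BGR2HSV); g=cv2.cvtColor(im,cv2.COLOR_BGR2GRAY)
def big(m,box):
    x0,y0,x1,y1=box; k=np.zeros(m.shape,np.uint8); k[y0:y1,x0:x1]=m[y0:y1,x0:x1]
    cs,_=cv2.findContours(k,cv2.RETR_EXTERNAL,cv2.CHAIN_APPROX_NONE)
    return max(cs,key=cv2.contourArea)[:,0]
def rect(n,c,z):
    r=cv2.minAreaRect((wray(c,z,R,p)[:,:2]*1000).astype(np.float32)); print(n,np.round(r[0],1),np.round(r[1],1),round(r[2],2))
rect('board',big(cv2.inRange(hsv,(55,60,30),(95,255,255)),(185,90,335,268)),.036)
rim=((hsv[...,1]<70)&(g>120))|(cv2.inRange(hsv,(55,60,30),(95,255,255))>0)
rect('rim',big(rim,(183,90,335,268)),.0465)
c=big((g<75)&(hsv[...,1]<60),(225,163,292,226))
P=wray(c,.076,R,p)[:,:2]*1000; print('captop',cv2.minEnclosingCircle(P.astype(np.float32)))
ctr=np.array([.5158,-.3044]); 
for yaw in (9.4,9.65):
  a=np.radians(yaw); A=np.array([[np.cos(a),-np.sin(a)],[np.sin(a),np.cos(a)]])
  S=[[*(ctr+A@np.array(v)),.067] for v in ([.062,.042],[.062,-.042],[-.062,.042],[-.062,-.042])]
  print(np.round(wproj(S,R,p),1).tolist())
o=im[85:275,180:340].copy(); cv2.drawContours(o,[c-np.array([180,85])],-1,(0,0,255),1)
for u in wproj(S,R,p): cv2.circle(o,tuple(int(round(v)) for v in u-[180,85]),2,(255,0,0),-1)
cv2.imwrite('pics/c2.png',cv2.resize(o,None,fx=3,fy=3))
```

```text
board [ 515.3 -302.4] [149.9 110.6] 9.8
rim [ 515.4 -302.3] [160.3 120.5] 9.66
captop ((520.5343017578125, -300.5916748046875), 24.454273223876953)
[[207.5, 119.6], [312.7, 118.2], [215.9, 258.2], [307.3, 256.4]]
[[207.2, 119.9], [312.4, 118.0], [216.2, 258.4], [307.6, 256.2]]
```

View pics/c2.png

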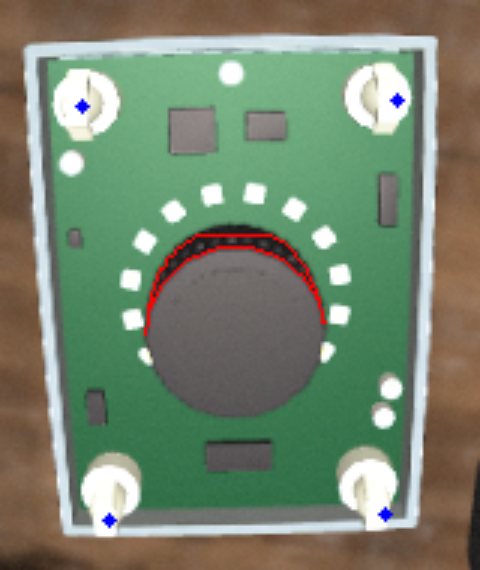

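```bash
cat >> h.py <<'E'
def go(x,y,z=None):
    s=ctrl.read_state(); R=quat(s).as_matrix(); p=s['ee_pos']; z=p[2] if z is None else z
    print('at',np.round(p,4),'yaw',round(np.degrees(np.arctan2(R[1,0],R[0,0])),2),'tilt',round(np.degrees(np.arccos(-R[2,2])),2),'tool shift mm',np.round(R.T@(np.array([x,y,z])-p)*1000,1))
E
python3 - <<'E'
from h import *
d=np.load('w2.npz'); R,p=d['R'],d['p']
c=wray([[258.7,195.7],[288.7,195.7],[258.7,225.7]],.076,R,p)*1000; print(c)
go(c[0,0]/1000,c[0,1]/1000,.057)
E
```

```text
[[ 516.14353091 -302.04814736   76.        ]
 [ 519.65855318 -326.08628994   76.        ]
 [ 490.06436558 -306.0652156    76.        ]]
at [ 0.5175 -0.2958  0.1612] yaw 8.34 tilt 0.01 tool shift mm [ -2.2   6.  104.2]
```

{"api": "step_arm", "payload": {
  "plan": [
    {"hand": 1, "xyz": [-0.022, 0.06, 0.15], "delta_rot": [0, 0, 0]},
    {"hand": 1, "xyz": [0, 0, 0.3], "delta_rot": [0, 0, 0]},
    {"hand": 1, "xyz": [0, 0, 0.3], "delta_rot": [0, 0, 0]},
    {"hand": 1, "xyz": [0, 0, 0.2], "delta_rot": [0, 0, 0]},
    {"hand": 1, "xyz": [0, 0, 0.09], "delta_rot": [0, 0, 0]},
    {"hand": 1, "xyz": [0, 0, 0], "delta_rot": [0, 0, 0]},
    {"hand": 0.4, "xyz": [0, 0, 0], "delta_rot": [0, 0, 0]},
    {"hand": 0.4, "xyz": [0, 0, 0], "delta_rot": [0, 0, 0]},
    {"hand": 0.4, "xyz": [0, 0, 0], "delta_rot": [0, 0, 0]},
    {"hand": 0.4, "xyz": [0, 0, 0], "delta_rot": [0, 0, 0]}
  ],
  "force": 25
}}

```text
clock: 3.78
ee_pos: [0.5173, -0.3027, 0.0592]
orientation: [0.001, 0.997, 0.075, 0.001]
force: [-0.9, 1.5, 4.9]
finger_gap: 0.0489
grasp_force: 25.1
```

{"api": "step_arm", "payload": {
  "plan": [
    {"hand": 0.2, "xyz": [0, 0, 0], "delta_rot": [0, 0, 0]},
    {"hand": 0.2, "xyz": [0, 0, -0.05], "delta_rot": [0, 0, 0]},
    {"hand": 0.2, "xyz": [0, 0, -0.1], "delta_rot": [0, 0, 0]},
    {"hand": 0.2, "xyz": [0, 0, -0.15], "delta_rot": [0, 0, 0]},
    {"hand": 0.2, "xyz": [0, 0, -0.2], "delta_rot": [0, 0, 0]},
    {"hand": 0.2, "xyz": [0, 0, -0.2], "delta_rot": [0, 0, 0]},
    {"hand": 0.2, "xyz": [0, 0, -0.15], "delta_rot": [0, 0, 0]},
    {"hand": 0.2, "xyz": [0, 0, 0], "delta_rot": [0, 0, 0]},
    {"hand": 0.2, "xyz": [0, 0, 0], "delta_rot": [0, 0, 0]},
    {"hand": 0.2, "xyz": [0, 0, 0], "delta_rot": [0, 0, 0]}
  ],
  "force": 30
}}

```text
clock: 4.62
ee_pos: [0.5158, -0.3023, 0.1425]
orientation: [-0.0, 0.997, 0.075, 0.0]
force: [0.0, 0.4, -1.3]
finger_gap: 0.0481
grasp_force: 31.0
```

Run:
```python
from h import *
R,p=wpose(); im=grab_frame('wrist'); cv2.imwrite('pics/w3.png',im); np.savez('w3',R=R,p=p)
go(.5381,-.0288)
o=im[100:330,130:400]
cv2.imwrite('pics/c3.png',cv2.resize(o,None,fx=2,fy=2))
```

```text
at [ 0.5156 -0.3022  0.142 ] yaw 8.56 tilt 0.05 tool shift mm [ 6.30e+01 -2.67e+02  1.00e-01]
```

View pics/c3.png

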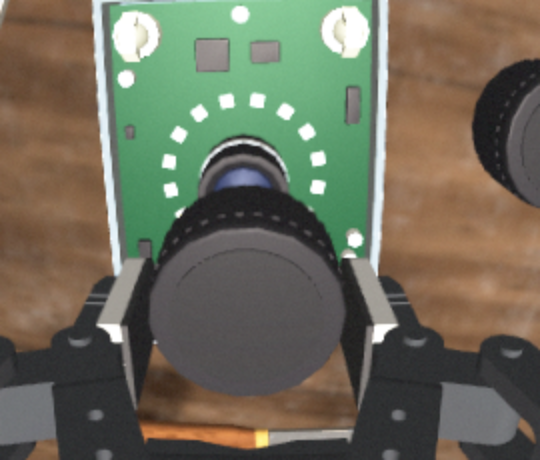

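Cap is held level between the pads, the lens bare below it. Compute its offset in the grip and move to the bore.

{"api": "step_arm", "payload": {
  "plan": [
    {"hand": 0.2, "xyz": [0.09, -0.38, 0], "delta_rot": [0, 0, 0]},
    {"hand": 0.2, "xyz": [0.09, -0.38, 0], "delta_rot": [0, 0, 0]},
    {"hand": 0.2, "xyz": [0.09, -0.38, 0], "delta_rot": [0, 0, 0]},
    {"hand": 0.2, "xyz": [0.09, -0.38, 0], "delta_rot": [0, 0, 0]},
    {"hand": 0.2, "xyz": [0.09, -0.38, 0], "delta_rot": [0, 0, 0]},
    {"hand": 0.2, "xyz": [0.09, -0.38, 0], "delta_rot": [0, 0, 0]},
    {"hand": 0.2, "xyz": [0.09, -0.38, 0], "delta_rot": [0, 0, 0]},
    {"hand": 0.2, "xyz": [0, 0, 0], "delta_rot": [0, 0, 0]},
    {"hand": 0.2, "xyz": [0, 0, 0], "delta_rot": [0, 0, 0]},
    {"hand": 0.2, "xyz": [0, 0, 0], "delta_rot": [0, 0, 0]}
  ]
}}

```text
clock: 5.5
ee_pos: [0.5382, -0.0298, 0.1416]
orientation: [0.0, 0.997, 0.075, -0.001]
force: [-0.0, -0.2, -0.2]
finger_gap: 0.0482
grasp_force: 31.2
```

Run:
```python
from h import *
d=np.load('w3.npz'); R,p=d['R'],d['p']
for z in (.157,.160): print('cap in tool', (R.T@(wray([[254,256]],z,R,p)[0]-p)*1000).round(1))
go(.5381,-.0288,.031)
```

```text
cap in tool [ -0.8   1.8 -14.5]
cap in tool [  0.9   1.8 -17.5]
at [ 0.5382 -0.0298  0.1416] yaw 8.64 tilt 0.09 tool shift mm [  0.2  -1.1 110.6]
```

{"api": "step_arm", "payload": {
  "plan": [
    {"hand": 0.2, "xyz": [0, -0.01, 0.2], "delta_rot": [0, 0, 0]},
    {"hand": 0.2, "xyz": [0, 0, 0.3], "delta_rot": [0, 0, 0]},
    {"hand": 0.2, "xyz": [0, 0, 0.2], "delta_rot": [0, 0, 0]},
    {"hand": 0.2, "xyz": [0, 0, 0.1], "delta_rot": [0, 0, 0]},
    {"hand": 0.2, "xyz": [0, 0, 0.06], "delta_rot": [0, 0, 0]},
    {"hand": 0.2, "xyz": [0, 0, 0.06], "delta_rot": [0, 0, 0]},
    {"hand": 0.2, "xyz": [0, 0, 0.06], "delta_rot": [0, 0, 0]},
    {"hand": 0.2, "xyz": [0, 0, 0.05], "delta_rot": [0, 0, 0]},
    {"hand": 0.2, "xyz": [0, 0, 0.03], "delta_rot": [0, 0, 0]},
    {"hand": 0.2, "xyz": [0, 0, 0], "delta_rot": [0, 0, 0]}
  ]
}}

```text
clock: 6.33
ee_pos: [0.5385, -0.029, 0.0361]
orientation: [0.0, 0.997, 0.075, -0.0]
force: [0.3, 0.0, -0.8]
finger_gap: 0.0485
grasp_force: 31.2
```

Run:
```python
from h import *
print(ctrl.read_state()['force'])
cv2.imwrite('pics/s4.png',grab_frame('scene')); im=grab_frame('wrist');cv2.imwrite('pics/w4.png',im)
a=cv2.resize(cv2.imread('pics/s4.png')[170:235,220:310],(540,390),interpolation=cv2.INTER_CUBIC)
cv2.imwrite('pics/c4.png',np.hstack([a,cv2.resize(im[130:330,190:323],(260,390))]))
go(.5381,-.0288)
```

```text
[ 0.31325455  0.01020776 -0.76114384]
at [ 0.5388 -0.0289  0.0366] yaw 8.59 tilt 0.03 tool shift mm [-0.7 -0.2 -0. ]
```

View pics/c4.png

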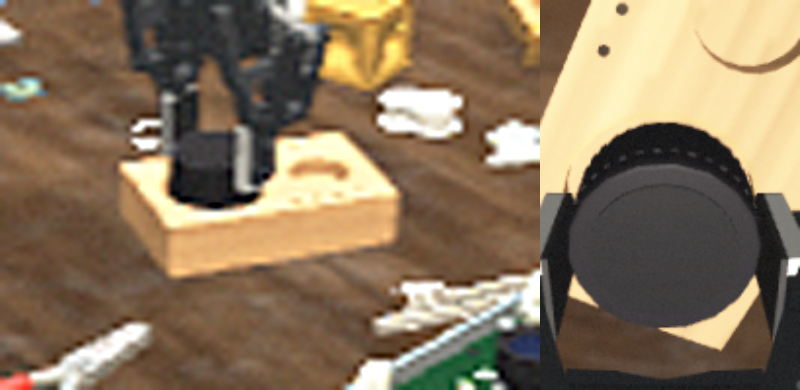

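The cap is entering the wide bore, with a small gap showing on both sides. Lower a few mm more and check the force.

{"api": "step_arm", "payload": {
  "plan": [
    {"hand": 0.2, "xyz": [0, 0, 0.01], "delta_rot": [0, 0, 0]},
    {"hand": 0.2, "xyz": [0, 0, 0.01], "delta_rot": [0, 0, 0]},
    {"hand": 0.2, "xyz": [0, 0, 0.01], "delta_rot": [0, 0, 0]},
    {"hand": 0.2, "xyz": [0, 0, 0.01], "delta_rot": [0, 0, 0]},
    {"hand": 0.2, "xyz": [0, 0, 0], "delta_rot": [0, 0, 0]},
    {"hand": 0.2, "xyz": [0, 0, 0], "delta_rot": [0, 0, 0]},
    {"hand": 0.2, "xyz": [0, 0, 0], "delta_rot": [0, 0, 0]},
    {"hand": 0.2, "xyz": [0, 0, 0], "delta_rot": [0, 0, 0]},
    {"hand": 0.2, "xyz": [0, 0, 0], "delta_rot": [0, 0, 0]},
    {"hand": 0.2, "xyz": [0, 0, 0], "delta_rot": [0, 0, 0]}
  ]
}}

```text
clock: 7.27
ee_pos: [0.5389, -0.0289, 0.0332]
orientation: [0.0, 0.997, 0.075, 0.0]
force: [-2.0, -0.0, 8.8]
finger_gap: 0.0481
grasp_force: 31.7
```

{"api": "step_arm", "payload": {
  "plan": [
    {"hand": 0.2, "xyz": [0, 0, -0.015], "delta_rot": [0, 0, 0]},
    {"hand": 0.7, "xyz": [0, 0, 0], "delta_rot": [0, 0, 0]},
    {"hand": 0.9, "xyz": [0, 0, 0], "delta_rot": [0, 0, 0]},
    {"hand": 0.9, "xyz": [0, 0, 0], "delta_rot": [0, 0, 0]},
    {"hand": 0.9, "xyz": [0, 0, 0], "delta_rot": [0, 0, 0]},
    {"hand": 1, "xyz": [0, 0, -0.2], "delta_rot": [0, 0, 0]},
    {"hand": 1, "xyz": [0, 0, -0.3], "delta_rot": [0, 0, 0]},
    {"hand": 1, "xyz": [0, 0, -0.4], "delta_rot": [0, 0, 0]},
    {"hand": 1, "xyz": [0, 0, -0.4], "delta_rot": [0, 0, 0]},
    {"hand": 1, "xyz": [0, 0, 0], "delta_rot": [0, 0, 0]}
  ]
}}

```text
clock: 8.1
ee_pos: [0.5429, -0.0286, 0.1718]
orientation: [-0.0, 0.997, 0.076, 0.006]
force: [1.4, 0.3, 0.2]
finger_gap: 0.0858
grasp_force: 0.0
```

Run:
```python
from h import *
R,p=wpose(); im=grab_frame('wrist');cv2.imwrite('pics/w5.png',im)
cv2.imwrite('pics/c5.png',cv2.resize(im[80:260,170:340],None,fx=2,fy=2))
print(wproj([[.5381,-.0288,.05],[.5381,-.0288,.03]],R,p))
go(.5276,.3189)
```

```text
[[250.88574757 187.60529296]
 [251.00729634 182.09026077]]
at [ 0.5413 -0.0285  0.1684] yaw 8.61 tilt 0.49 tool shift mm [  38.5 -345.5    0.5]
```

View pics/c5.png

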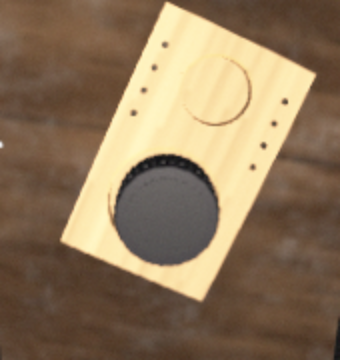

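Cap stands flat in the wide bore (crop centre (167,210)). Now to the faceplate.

{"api": "step_arm", "payload": {
  "plan": [
    {"hand": 1, "xyz": [0.043, -0.384, 0], "delta_rot": [0, 0, 0]},
    {"hand": 1, "xyz": [0.043, -0.384, 0], "delta_rot": [0, 0, 0]},
    {"hand": 1, "xyz": [0.043, -0.384, 0], "delta_rot": [0, 0, 0]},
    {"hand": 1, "xyz": [0.043, -0.384, 0], "delta_rot": [0, 0, 0]},
    {"hand": 1, "xyz": [0.043, -0.384, 0], "delta_rot": [0, 0, 0]},
    {"hand": 1, "xyz": [0.043, -0.384, 0], "delta_rot": [0, 0, 0]},
    {"hand": 1, "xyz": [0.043, -0.384, 0], "delta_rot": [0, 0, 0]},
    {"hand": 1, "xyz": [0.043, -0.384, 0], "delta_rot": [0, 0, 0]},
    {"hand": 1, "xyz": [0.043, -0.384, 0], "delta_rot": [0, 0, 0.08]},
    {"hand": 1, "xyz": [0, 0, 0], "delta_rot": [0, 0, 0.08]}
  ]
}}

```text
clock: 8.98
ee_pos: [0.525, 0.3241, 0.1624]
orientation: [0.0, 0.999, -0.046, -0.0]
force: [1.1, -0.4, 1.7]
finger_gap: 0.0856
grasp_force: 0.0
```

Run:
```python
from h import *
for i in range(4): grab_frame('wrist')
R,p=wpose(); im=grab_frame('wrist');cv2.imwrite('pics/w6.png',im); np.savez('w6',R=R,p=p)
hsv=cv2.cvtColor(im,cv2.COLOR_BGR2HSV); g=cv2.cvtColor(im,cv2.COLOR_BGR2GRAY)
m=((hsv[...,1]<40)&(g>140)).astype(np.uint8)
m=cv2.morphologyEx(m,cv2.MORPH_OPEN,np.ones((5,5)))
u=wproj([[.5276,.3189,.005]],R,p)[0]; print(u)
cs,h=cv2.findContours(m,cv2.RETR_CCOMP,cv2.CHAIN_APPROX_NONE)
i=max((k for k in range(len(cs)) if cv2.pointPolygonTest(cs[k],tuple(map(float,u)),False)>=0 and h[0][k][3]<0),key=lambda k:cv2.contourArea(cs[k]))
r=cv2.minAreaRect((wray(cs[i][:,0],.005,R,p)[:,:2]*1000).astype(np.float32)); print(r)
hs=[]
for k in range(len(cs)):
  if h[0][k][3]==i and cv2.contourArea(cs[k])>60:
    mo=cv2.moments(cs[k]); c=np.array([mo['m10'],mo['m01']])/mo['m00']; W=wray([c],.005,R,p)[0]*1000; print(c.round(1),cv2.contourArea(cs[k]),W.round(1))
go(.5276,.3189,.012)
cv2.imwrite('pics/c6.png',im[60:300,130:390])
```

```text
[250.22224947 169.63719666]
((520.16357421875, 320.2106628417969), (120.24417114257812, 160.54176330566406), 83.03063201904297)
[285.6 231.5] 145.0 [454.  285.8   5. ]
[210.7 229.2] 145.5 [463.9 368.9   5. ]
[249.2 181.8] 3834.5 [514.7 321.2   5. ]
[292.9 118.8] 191.0 [576.7 271.4   5. ]
[209.8 116.1] 192.0 [586.7 354.6   5. ]
at [0.525  0.3175 0.1631] yaw -4.99 tilt 0.08 tool shift mm [  2.6  -1.7 151.1]
```

View pics/c6.png

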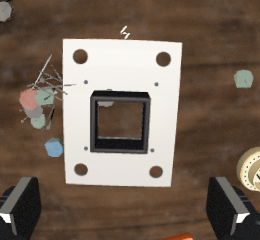

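Plate measured: centre (520.2, 320.2), yaw −6.97°, hood at the middle, four holes clean; fingers clear of the bur stand at the right edge. Descend and grip the hood.

{"api": "step_arm", "payload": {
  "plan": [
    {"hand": 1, "xyz": [-0.05, -0.023, 0.2], "delta_rot": [0, 0, 0.023]},
    {"hand": 1, "xyz": [0, 0, 0.38], "delta_rot": [0, 0, 0]},
    {"hand": 1, "xyz": [0, 0, 0.38], "delta_rot": [0, 0, 0]},
    {"hand": 1, "xyz": [0, 0, 0.3], "delta_rot": [0, 0, 0]},
    {"hand": 1, "xyz": [0, 0, 0.15], "delta_rot": [0, 0, 0]},
    {"hand": 1, "xyz": [0, 0, 0.08], "delta_rot": [0, 0, 0]},
    {"hand": 1, "xyz": [0, 0, 0], "delta_rot": [0, 0, 0]},
    {"hand": 1, "xyz": [0, 0, 0], "delta_rot": [0, 0, 0]},
    {"hand": 0.8, "xyz": [0, 0, 0], "delta_rot": [0, 0, 0]},
    {"hand": 0.75, "xyz": [0, 0, 0], "delta_rot": [0, 0, 0]}
  ]
}}

```text
clock: 10.07
ee_pos: [0.5214, 0.3219, 0.0165]
orientation: [-0.001, 0.998, -0.062, 0.001]
force: [0.2, -0.5, 0.3]
finger_gap: 0.0646
grasp_force: 0.0
```

Run:
```python
from h import *
go(.5202,.3202,.013)
```

```text
at [0.5214 0.3219 0.0165] yaw -7.13 tilt 0.16 tool shift mm [-1.   1.8  3.5]
```

{"api": "step_arm", "payload": {
  "plan": [
    {"hand": 0.75, "xyz": [-0.01, 0.018, 0.02], "delta_rot": [0, 0, 0]},
    {"hand": 0.75, "xyz": [0, 0, 0], "delta_rot": [0, 0, 0]},
    {"hand": 0.75, "xyz": [0, 0, 0], "delta_rot": [0, 0, 0]},
    {"hand": 0.6, "xyz": [0, 0, 0], "delta_rot": [0, 0, 0]},
    {"hand": 0.4, "xyz": [0, 0, 0], "delta_rot": [0, 0, 0]},
    {"hand": 0.3, "xyz": [0, 0, 0], "delta_rot": [0, 0, 0]},
    {"hand": 0.3, "xyz": [0, 0, 0], "delta_rot": [0, 0, 0]},
    {"hand": 0.3, "xyz": [0, 0, 0], "delta_rot": [0, 0, 0]},
    {"hand": 0.3, "xyz": [0, 0, 0], "delta_rot": [0, 0, 0]},
    {"hand": 0.3, "xyz": [0, 0, 0], "delta_rot": [0, 0, 0]}
  ],
  "force": 90
}}

```text
clock: 10.9
ee_pos: [0.5196, 0.3201, 0.0138]
orientation: [-0.0, 0.998, -0.062, 0.0]
force: [-2.6, -0.7, 6.1]
finger_gap: 0.0545
grasp_force: 96.2
```

Run:
```python
from h import *
go(.5202,.3202); s=ctrl.read_state(); print(s['force'],s['ft_torque'])
```

```text
at [0.5196 0.3201 0.0138] yaw -7.11 tilt 0.07 tool shift mm [ 0.5 -0.2  0. ]
[-2.58296577 -0.70741494  6.11769133] [-0.13997407  0.73584004 -0.00457728]
```

{"api": "step_arm", "payload": {
  "plan": [
    {"hand": 0.3, "xyz": [0, 0, -0.03], "delta_rot": [0, 0, 0]},
    {"hand": 0.3, "xyz": [0, 0, -0.08], "delta_rot": [0, 0, 0]},
    {"hand": 0.3, "xyz": [0, 0, -0.15], "delta_rot": [0, 0, 0]},
    {"hand": 0.3, "xyz": [0, 0, -0.25], "delta_rot": [0, 0, 0]},
    {"hand": 0.3, "xyz": [0, 0, -0.3], "delta_rot": [0, 0, 0]},
    {"hand": 0.3, "xyz": [0, 0, -0.3], "delta_rot": [0, 0, 0]},
    {"hand": 0.3, "xyz": [0, 0, -0.2], "delta_rot": [0, 0, 0]},
    {"hand": 0.3, "xyz": [0, 0, -0.1], "delta_rot": [0, 0, 0]},
    {"hand": 0.3, "xyz": [0, 0, 0], "delta_rot": [0, 0, 0]},
    {"hand": 0.3, "xyz": [0, 0, 0], "delta_rot": [0, 0, 0]}
  ]
}}

```text
clock: 11.73
ee_pos: [0.5189, 0.3194, 0.1533]
orientation: [-0.0, 0.998, -0.063, -0.0]
force: [-0.1, -0.6, -2.8]
finger_gap: 0.054
grasp_force: 95.1
```

```bash
cat >> h.py <<'E'
def plate_fix(im,R,p,dz):
    # plate top plane is dz above TCP (world z)
    hsv=cv2.cvtColor(im,cv2.COLOR_BGR2HSV); g=cv2.cvtColor(im,cv2.COLOR_BGR2GRAY)
    m=((hsv[...,1]<45)&(g>130)).astype(np.uint8)
    cs,h=cv2.findContours(m,cv2.RETR_CCOMP,cv2.CHAIN_APPROX_NONE)
    for k in range(len(cs)):
        a=cv2.contourArea(cs[k])
        if a>80 and h[0][k][3]>=0 or a>3000:
            mo=cv2.moments(cs[k]); c=np.array([mo['m10'],mo['m01']])/mo['m00']
            print('outer' if h[0][k][3]<0 else 'hole',a,c.round(1),((wray([c],p[2]+dz,R,p)[0]-p)@R*1000).round(1))
E
python3 - <<'E'
from h import *
R,p=wpose(); im=grab_frame('wrist');cv2.imwrite('pics/w7.png',im); np.savez('w7',R=R,p=p)
plate_fix(im,R,p,-.0088)
go(.5154,-.3023)
s=ctrl.read_state(); print(s['force'],s['ft_torque'],s['joints'])
E
```

```text
outer 6244.5 [ 40.9 254.4] [ -22.2 -150.9    8.8]
hole 534.5 [ 34.7 288.9] [ -55.8 -171.5    8.9]
hole 631.0 [ 51.7 278.5] [ -42.3 -147.4    8.8]
outer 26836.5 [253.2 151.8] [47.   1.6  8.8]
hole 639.0 [333.4 123.5] [62.5 43.2  8.8]
hole 644.5 [172.9 123.8] [ 62.3 -40.1   8.8]
at [0.5185 0.319  0.1523] yaw -7.18 tilt 0.13 tool shift mm [ 74.6 616.8   0.7]
[-0.4859774  -0.59059087 -2.2181604 ] [-0.01068421 -0.02699411  0.00427963] [ 8.71619171e-01  3.13192605e-01 -2.44615110e-01 -8.62042031e-04
 -1.01505486e+00  5.74341289e-01]
```

View pics/w7.png

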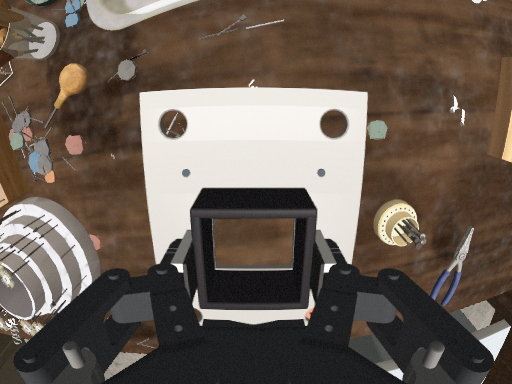

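The plate hangs level: front holes seen at (172,124) and (333,124), so it sits square in the grip. (That makes 11 pictures viewed by my count, one over the limit — from here I use only numbers.)

{"api": "step_arm", "payload": {
  "plan": [
    {"hand": 0.3, "xyz": [0.046, 0.3846, 0], "delta_rot": [0, 0, 0]},
    {"hand": 0.3, "xyz": [0.046, 0.3846, 0], "delta_rot": [0, 0, 0]},
    {"hand": 0.3, "xyz": [0.046, 0.3846, 0], "delta_rot": [0, 0, 0]},
    {"hand": 0.3, "xyz": [0.046, 0.3846, 0], "delta_rot": [0, 0, 0]},
    {"hand": 0.3, "xyz": [0.046, 0.3846, 0], "delta_rot": [0, 0, 0]},
    {"hand": 0.3, "xyz": [0.046, 0.3846, 0], "delta_rot": [0, 0, 0]},
    {"hand": 0.3, "xyz": [0.046, 0.3846, 0], "delta_rot": [0, 0, 0]},
    {"hand": 0.3, "xyz": [0.046, 0.3846, 0], "delta_rot": [0, 0, 0]},
    {"hand": 0.3, "xyz": [0.046, 0.3846, 0], "delta_rot": [0, 0, 0]},
    {"hand": 0.3, "xyz": [0.046, 0.3846, 0], "delta_rot": [0, 0, 0]}
  ]
}}

```text
clock: 12.62
ee_pos: [0.5156, -0.0696, 0.152]
orientation: [0.0, 0.998, -0.062, -0.002]
force: [0.7, 0.2, -1.4]
finger_gap: 0.0547
grasp_force: 95.4
```

{"api": "step_arm", "payload": {
  "plan": [
    {"hand": 0.3, "xyz": [0.046, 0.3846, 0], "delta_rot": [0, 0, 0]},
    {"hand": 0.3, "xyz": [0.046, 0.3846, 0], "delta_rot": [0, 0, 0]},
    {"hand": 0.3, "xyz": [0.046, 0.3846, 0], "delta_rot": [0, 0, 0]},
    {"hand": 0.3, "xyz": [0.046, 0.3846, 0], "delta_rot": [0, 0, 0]},
    {"hand": 0.3, "xyz": [0.046, 0.3846, 0], "delta_rot": [0, 0, 0]},
    {"hand": 0.3, "xyz": [0.046, 0.3846, 0], "delta_rot": [0, 0, 0]},
    {"hand": 0.3, "xyz": [0, 0, 0], "delta_rot": [0, 0, -0.065]},
    {"hand": 0.3, "xyz": [0, 0, 0], "delta_rot": [0, 0, -0.065]},
    {"hand": 0.3, "xyz": [0, 0, 0], "delta_rot": [0, 0, -0.066]},
    {"hand": 0.3, "xyz": [0, 0, 0], "delta_rot": [0, 0, 0]}
  ]
}}

```text
clock: 13.45
ee_pos: [0.5144, -0.3002, 0.1513]
orientation: [-0.001, 0.996, 0.086, -0.002]
force: [0.4, 1.3, -1.7]
finger_gap: 0.0541
grasp_force: 95.7
```

Run:
```python
from h import *
for i in range(3): grab_frame('wrist')
R,p=wpose(); im=grab_frame('wrist');cv2.imwrite('pics/w8.png',im); np.savez('w8',R=R,p=p)
t=grab_frame('top'); cv2.imwrite('pics/t8.png',t)
plate_fix(im,R,p,-.0088)
go(.5147,-.3008)
```

```text
outer 26862.0 [252.8 151.8] [46.6  1.2  8.7]
hole 564.0 [334.7 123.5] [62.1 43.7  8.6]
hole 610.0 [172.1 123.8] [ 61.9 -40.6   8.7]
outer 4108.0 [496.9  90.9] [ 92.5 158.4   8.5]
at [ 0.5156 -0.2998  0.1532] yaw 9.59 tilt 0.06 tool shift mm [-1.   0.8  0. ]
```

{"api": "step_arm", "payload": {
  "plan": [
    {"hand": 0.3, "xyz": [-0.01, 0.008, 0.1], "delta_rot": [0, 0, 0]},
    {"hand": 0.3, "xyz": [0, 0, 0.15], "delta_rot": [0, 0, 0]},
    {"hand": 0.3, "xyz": [0, 0, 0.15], "delta_rot": [0, 0, 0]},
    {"hand": 0.3, "xyz": [0, 0, 0.12], "delta_rot": [0, 0, 0]},
    {"hand": 0.3, "xyz": [0, 0, 0.06], "delta_rot": [0, 0, 0]},
    {"hand": 0.3, "xyz": [0, 0, 0.02], "delta_rot": [0, 0, 0]},
    {"hand": 0.3, "xyz": [0, 0, 0], "delta_rot": [0, 0, 0]},
    {"hand": 0.3, "xyz": [0, 0, 0], "delta_rot": [0, 0, 0]},
    {"hand": 0.3, "xyz": [0, 0, 0], "delta_rot": [0, 0, 0]},
    {"hand": 0.3, "xyz": [0, 0, 0], "delta_rot": [0, 0, 0]}
  ]
}}

```text
clock: 14.53
ee_pos: [0.5154, -0.3012, 0.0946]
orientation: [0.0, 0.996, 0.085, 0.001]
force: [-0.1, 0.4, -2.4]
finger_gap: 0.0543
grasp_force: 95.8
```

```bash
cat >> h.py <<'E'
def studs(im,R,p,c=(.1,1.5),zn=.067):
    """white blobs inside the two front holes -> stud nose vs plate centre, tool mm"""
    hsv=cv2.cvtColor(im,cv2.COLOR_BGR2HSV)
    for sy in (1,-1):
        X=p+R@np.array([.062+c[0]/1000,sy*.042+c[1]/1000,.0088]); u=wproj([X],R,p)[0]
        yy,xx=np.mgrid[:384,:512]; ins=np.hypot(xx-u[0],yy-u[1])<17
        green=ins&(cv2.inRange(hsv,(45,60,20),(95,255,255))>0); dark=ins&(hsv[...,2]<100)
        m=(ins&~green&~dark).astype(np.uint8)
        n,l,s,ce=cv2.connectedComponentsWithStats(m)
        print('hole px',u.round(1),'green',green.sum(),'dark',dark.sum())
        for k in range(1,n):
            if s[k,4]>15: print('  blob',s[k].tolist(),ce[k].round(1),((wray([ce[k]],zn,R,p)[0]-p)@R*1000).round(1))
E
python3 - <<'E'
from h import *
R,p=wpose(); im=grab_frame('wrist');cv2.imwrite('pics/w9.png',im); np.savez('w9',R=R,p=p)
plate_fix(im,R,p,-.0088); studs(im,R,p); go(.5147,-.3008)
c=im[104:144,152:192]; 
g=cv2.cvtColor(c,cv2.COLOR_BGR2HSV)
for r in range(0,40,2): print(' '.join('%3d/%3d'%(g[r,k,1],g[r,k,2]) for k in range(0,40,2)))
E
```

```text
outer 26825.0 [252.9 151.8] [46.6  1.3  8.9]
hole 353.5 [336.4 124.3] [61.7 44.7  8.9]
hole 341.0 [169.2 124.6] [ 61.6 -42.2   8.9]
hole px [334.3 123.4] green 59 dark 184
  blob [318, 107, 34, 34, 674] [333.8 123. ] [61.  48.5 27.7]
hole px [172.3 123.4] green 60 dark 183
  blob [156, 107, 34, 34, 675] [173.2 122.9] [ 61.1 -45.2  27.7]
at [ 0.5153 -0.3012  0.0945] yaw 9.69 tilt 0.07 tool shift mm [-0.5 -0.5 -0. ]
 10/241  10/240  11/242  11/241  11/241  10/241  10/241  12/242  11/240  11/241  10/240  10/241  11/242  10/241  10/241  11/241  10/241  11/240  10/240  10/241
 11/241  11/240  10/241   8/241  11/241  10/241  11/240  10/240   8/243  11/242   9/242  10/241  10/241   9/242  10/243  11/242  10/243   9/243   9/244   9/243
 10/240  11/241  11/242   9/242   9/243   8/244   9/244   8/245   8/245  10/243  11/237  11/238   8/245   7/247   7/249   8/248   7/249   6/249   7/249   7/249
  8/242   9/243   9/243   9/244  10/245   8/245   8/244  16/192  18/160  16/144  23/123  38/140  23/156  15/190  11/240   8/249   7/248   7/249   6/249   7/249
  9/243   9/244   9/243   8/244   8/244  1
[... 1817 characters left out ...]
/114  76/127  36/217  26/207  12/232   8/247   8/248   7/248
 10/241  10/241  10/243  10/243   9/242  11/237  18/203  20/130   9/ 82  16/ 79  10/ 77 108/109 110/114  94/109  20/202  12/232   7/246   7/247   9/247   8/248
 11/241   9/242  12/242  11/242   9/244   9/244  11/240  15/224  15/198  18/170  14/164  17/178  17/191  15/224   8/245   8/246   8/248   8/247   8/247   8/247
 11/242  10/241   8/241  11/242  10/243   8/243   8/243   9/243   9/244  10/240  11/240  10/241   9/244   9/245   9/246   8/246   9/246   8/246   8/245   8/245
 10/240  11/239  12/240  11/240  12/239  12/240  12/239  12/239  12/240  11/240  11/240  10/240  11/240  11/240  11/240  11/239  11/239  11/239  11/240  12/240
```

Run:
```python
from h import *
d=np.load('w9.npz'); R,p=d['R'],d['p']; im=cv2.imread('pics/w9.png')
hsv=cv2.cvtColor(im,cv2.COLOR_BGR2HSV).astype(int)
print('right hole');c=hsv[104:144,314:358]
for r in range(6,36,2): print(104+r,' '.join('%3d/%3d'%(c[r,k,1],c[r,k,2]) for k in range(4,40,2)))
for e in ((0,0),):
  for sy in (1,-1):
    for z,rad in ((.067,3),(.060,6),(.0555,6)):
      a=np.linspace(0,2*np.pi,25); X=np.c_[.062+rad/1000*np.cos(a),sy*.042+.0015+rad/1000*np.sin(a),np.full(25,p[2]-z)]@R.T+p
      X[:,2]=z; q=wproj(X,R,p); print(sy,z,'u',q[:,0].min().round(1),q[:,0].max().round(1),'v',q[:,1].min().round(1),q[:,1].max().round(1))
g=cv2.cvtColor(im,cv2.COLOR_BGR2GRAY)
```

```text
right hole
110   6/249   6/249   7/250   7/249  16/226  16/186  45/137  51/131   8/ 98  13/121  16/155  18/198   8/245   8/246   9/245   8/246   8/244   9/245
112   6/249   6/249   8/248  19/210  20/241  17/248  77/133  99/116   7/ 71   0/ 71  14/109   6/ 92  14/165  11/231   8/245   8/245   9/244   9/244
114   7/249   7/249  18/214   0/254   0/255   0/255   1/253 107/117   8/ 65  10/ 74  14/127  33/193   6/ 81  17/167  11/237   9/245   8/245   9/245
116   7/249   9/245   7/250   5/252   3/254   1/255   1/255 105/114  21/ 74   4/ 68  14/129  33/196  35/188  19/ 82  19/192   9/244   9/244   9/244
118   7/249  17/205   1/255   0/255   0/255   5/252   3/239  51/150  22/ 70  18/ 69  11/134  35/196  38/197  15/ 67  19/149  12/236  10/245  10/244
120   7/248  12/245   0/255   0/255   0/255   0/255  18/223  14/213   7/ 69  17/ 73  16/131  35/197  38/194  84/ 79  18/101  17/213  10/243   9/244
122  10/244   3/253   0/255   0/255   0/255   0/255   4/251  42/156   4/ 70  18/ 71  13/138  35/197  35/194  97/ 87  19/ 79  16/203  10/245   9/242
124   9/242  18/245   0/255   0/255   0/255   0/255  
[... 649 characters left out ...]
1/123  18/204   9/244  10/243   8/242
134   7/248   7/248  11/234  27/206  42/182 106/116 107/114  62/ 91   7/ 69  15/ 69  16/155  16/ 80  19/106  19/198  10/244  10/244  10/243   8/242
136   8/248   8/248   7/247  10/236  16/173  81/110 105/114  54/ 80   7/ 72  10/ 76  15/102  17/154  15/207  12/240   9/244  10/243   9/242   9/242
138   7/248   8/247   8/247   8/247   8/245  16/225  16/191  17/183  14/179  19/175  17/208  12/235  10/244   9/244   9/244   8/243   9/243  10/244
1 0.067 u 320.7 330.6 v 116.0 126.2
1 0.06 u 313.3 332.4 v 110.4 130.1
1 0.0555 u 311.8 330.6 v 110.2 129.4
-1 0.067 u 175.9 185.8 v 116.0 126.2
-1 0.06 u 174.0 193.2 v 110.4 130.1
-1 0.0555 u 175.9 194.7 v 110.2 129.4
```

Holes and studs line up in the wrist picture (midpoints 253.2 px both, hole rows ≈ stud rows). Lower to just above the barbs.

{"api": "step_arm", "payload": {
  "plan": [
    {"hand": 0.3, "xyz": [0.003, 0, 0.03], "delta_rot": [0, 0, 0]},
    {"hand": 0.3, "xyz": [0, 0, 0.03], "delta_rot": [0, 0, 0]},
    {"hand": 0.3, "xyz": [0, 0, 0.03], "delta_rot": [0, 0, 0]},
    {"hand": 0.3, "xyz": [0, 0, 0.03], "delta_rot": [0, 0, 0]},
    {"hand": 0.3, "xyz": [0, 0, 0.03], "delta_rot": [0, 0, 0]},
    {"hand": 0.3, "xyz": [0, 0, 0.02], "delta_rot": [0, 0, 0]},
    {"hand": 0.3, "xyz": [0, 0, 0.01], "delta_rot": [0, 0, 0]},
    {"hand": 0.3, "xyz": [0, 0, 0], "delta_rot": [0, 0, 0]},
    {"hand": 0.3, "xyz": [0, 0, 0], "delta_rot": [0, 0, 0]},
    {"hand": 0.3, "xyz": [0, 0, 0], "delta_rot": [0, 0, 0]}
  ],
  "force": 110
}}

```text
clock: 15.42
ee_pos: [0.5152, -0.301, 0.0758]
orientation: [-0.0, 0.996, 0.085, -0.0]
force: [-0.4, 0.4, -1.9]
finger_gap: 0.0539
grasp_force: 121.2
```

Run:
```python
from h import *
s=ctrl.read_state(); print(s['force'],s['ft_torque']); go(.5147,-.3008)
R,p=wpose(); plate_fix(grab_frame('wrist'),R,p,-.0088)
```

```text
[-0.37390425  0.41648072 -1.9378519 ] [-0.00805043  0.1030086  -0.00929255]
at [ 0.5152 -0.301   0.0758] yaw 9.69 tilt 0.0 tool shift mm [-0.4 -0.3  0. ]
outer 26825.5 [252.9 151.9] [46.5  1.3  8.8]
hole 169.5 [342.  123.8] [62.1 47.7  8.8]
hole 165.5 [163.9 124.2] [ 61.9 -45.1   8.8]
```

{"api": "step_arm", "payload": {
  "plan": [
    {"hand": 0.3, "xyz": [0, 0, 0.02], "delta_rot": [0, 0, 0]},
    {"hand": 0.3, "xyz": [0, 0, 0.01], "delta_rot": [0, 0, 0]},
    {"hand": 0.3, "xyz": [0, 0, 0.01], "delta_rot": [0, 0, 0]},
    {"hand": 0.3, "xyz": [0, 0, 0.01], "delta_rot": [0, 0, 0]},
    {"hand": 0.3, "xyz": [0, 0, 0.01], "delta_rot": [0, 0, 0]},
    {"hand": 0.3, "xyz": [0, 0, 0.01], "delta_rot": [0, 0, 0]},
    {"hand": 0.3, "xyz": [0, 0, 0], "delta_rot": [0, 0, 0]},
    {"hand": 0.3, "xyz": [0, 0, 0], "delta_rot": [0, 0, 0]},
    {"hand": 0.3, "xyz": [0, 0, 0], "delta_rot": [0, 0, 0]},
    {"hand": 0.3, "xyz": [0, 0, 0], "delta_rot": [0, 0, 0]}
  ]
}}

```text
clock: 16.3
ee_pos: [0.516, -0.3013, 0.0707]
orientation: [0.001, 0.996, 0.085, 0.001]
force: [-3.3, 2.1, 13.0]
finger_gap: 0.0538
grasp_force: 123.4
```

Run:
```python
from h import *
s=ctrl.read_state(); print(s['force'],s['ft_torque']); go(.5147,-.3008)
R,p=wpose(); plate_fix(grab_frame('wrist'),R,p,-.0088)
```

```text
[-3.30331228  2.09909453 12.98454602] [1.11527500e+00 1.32913613e+00 1.14313403e-03]
at [ 0.516  -0.3013  0.0707] yaw 9.74 tilt 0.13 tool shift mm [-1.2 -0.8 -0. ]
outer 26816.5 [253. 152.] [46.5  1.3  8.9]
hole 134.5 [342.5 124. ] [62.  48.1  9. ]
```

{"api": "step_arm", "payload": {
  "plan": [
    {"hand": 0.3, "xyz": [-0.008, -0.006, 0.01], "delta_rot": [0, 0, 0]},
    {"hand": 0.3, "xyz": [0, 0, 0.015], "delta_rot": [0, 0, 0]},
    {"hand": 0.3, "xyz": [0, 0, 0.015], "delta_rot": [0, 0, 0]},
    {"hand": 0.3, "xyz": [0, 0, 0.015], "delta_rot": [0, 0, 0]},
    {"hand": 0.3, "xyz": [0, 0, 0.015], "delta_rot": [0, 0, 0]},
    {"hand": 0.3, "xyz": [0, 0, 0.01], "delta_rot": [0, 0, 0]},
    {"hand": 0.3, "xyz": [0, 0, 0], "delta_rot": [0, 0, 0]},
    {"hand": 0.3, "xyz": [0, 0, 0], "delta_rot": [0, 0, 0]},
    {"hand": 0.3, "xyz": [0, 0, 0], "delta_rot": [0, 0, 0]},
    {"hand": 0.3, "xyz": [0, 0, 0], "delta_rot": [0, 0, 0]}
  ]
}}

```text
clock: 17.18
ee_pos: [0.5146, -0.3007, 0.062]
orientation: [0.0, 0.996, 0.085, 0.0]
force: [-3.4, 2.4, 10.3]
finger_gap: 0.054
grasp_force: 123.0
```

Run:
```python
from h import *
s=ctrl.read_state(); print(s['force'],s['ft_torque']); go(.5147,-.3008)
R,p=wpose(); plate_fix(grab_frame('wrist'),R,p,-.0088)
```

```text
[-3.42345839  2.40365195 10.34762748] [ 1.2979313   1.14960237 -0.07126738]
at [ 0.5146 -0.3007  0.062 ] yaw 9.71 tilt 0.05 tool shift mm [0.1 0.1 0. ]
outer 26839.0 [252.9 152. ] [46.5  1.3  8.8]
```

{"api": "step_arm", "payload": {
  "plan": [
    {"hand": 0.3, "xyz": [0, 0, 0.01], "delta_rot": [0, 0, 0]},
    {"hand": 0.3, "xyz": [0, 0, 0.01], "delta_rot": [0, 0, 0]},
    {"hand": 0.3, "xyz": [0, 0, 0.01], "delta_rot": [0, 0, 0]},
    {"hand": 0.3, "xyz": [0, 0, 0], "delta_rot": [0, 0, 0]},
    {"hand": 0.3, "xyz": [0, 0, 0], "delta_rot": [0, 0, 0]},
    {"hand": 0.3, "xyz": [0, 0, 0], "delta_rot": [0, 0, 0]},
    {"hand": 0.3, "xyz": [0, 0, 0], "delta_rot": [0, 0, 0]},
    {"hand": 0.3, "xyz": [0, 0, 0], "delta_rot": [0, 0, 0]},
    {"hand": 0.3, "xyz": [0, 0, 0], "delta_rot": [0, 0, 0]},
    {"hand": 0.3, "xyz": [0, 0, 0], "delta_rot": [0, 0, 0]}
  ]
}}

```text
clock: 18.07
ee_pos: [0.5146, -0.3007, 0.0618]
orientation: [0.001, 0.996, 0.085, 0.001]
force: [-10.8, 9.2, 35.1]
finger_gap: 0.0538
grasp_force: 126.1
```

Run:
```python
from h import *
s=ctrl.read_state(); print(s['force'],s['ft_torque']); go(.5147,-.3008)
R,p=wpose(); plate_fix(grab_frame('wrist'),R,p,-.0088)
```

```text
[-10.83381496   9.18698128  35.0678866 ] [ 3.90387769  4.00539462 -0.22536446]
at [ 0.5146 -0.3007  0.0618] yaw 9.75 tilt 0.12 tool shift mm [0.  0.1 0. ]
outer 26852.5 [252.9 152. ] [46.5  1.3  8.9]
```

Hard stop at TCP z = 61.8 mm, exactly the computed home height, with 35 N. Ease off, release and rise.

{"api": "step_arm", "payload": {
  "plan": [
    {"hand": 0.3, "xyz": [0, 0, -0.02], "delta_rot": [0, 0, 0]},
    {"hand": 0.3, "xyz": [0, 0, -0.01], "delta_rot": [0, 0, 0]},
    {"hand": 0.3, "xyz": [0, 0, 0], "delta_rot": [0, 0, 0]},
    {"hand": 0.8, "xyz": [0, 0, 0], "delta_rot": [0, 0, 0]},
    {"hand": 1, "xyz": [0, 0, 0], "delta_rot": [0, 0, 0]},
    {"hand": 1, "xyz": [0, 0, 0], "delta_rot": [0, 0, 0]},
    {"hand": 1, "xyz": [0, 0, 0], "delta_rot": [0, 0, 0]},
    {"hand": 1, "xyz": [0, 0, -0.2], "delta_rot": [0, 0, 0]},
    {"hand": 1, "xyz": [0, 0, -0.3], "delta_rot": [0, 0, 0]},
    {"hand": 1, "xyz": [0, 0, -0.3], "delta_rot": [0, 0, 0]}
  ]
}}

```text
clock: 18.95
ee_pos: [0.5135, -0.3005, 0.1405]
orientation: [-0.0, 0.996, 0.084, -0.002]
force: [1.4, -0.8, -0.5]
finger_gap: 0.0851
grasp_force: 0.0
```

{"api": "step_arm", "payload": {
  "plan": [
    {"hand": 1, "xyz": [0, 0, -0.3], "delta_rot": [0, 0, 0]},
    {"hand": 1, "xyz": [0, 0, 0], "delta_rot": [0, 0, 0]},
    {"hand": 1, "xyz": [0, 0, 0], "delta_rot": [0, 0, 0]},
    {"hand": 1, "xyz": [0, 0, 0], "delta_rot": [0, 0, 0]},
    {"hand": 1, "xyz": [0, 0, 0], "delta_rot": [0, 0, 0]},
    {"hand": 1, "xyz": [0, 0, 0], "delta_rot": [0, 0, 0]},
    {"hand": 1, "xyz": [0, 0, 0], "delta_rot": [0, 0, 0]},
    {"hand": 1, "xyz": [0, 0, 0], "delta_rot": [0, 0, 0]},
    {"hand": 1, "xyz": [0, 0, 0], "delta_rot": [0, 0, 0]},
    {"hand": 1, "xyz": [0, 0, 0], "delta_rot": [0, 0, 0]}
  ]
}}

```text
clock: 19.78
ee_pos: [0.5143, -0.3006, 0.1705]
orientation: [-0.0, 0.996, 0.085, -0.0]
force: [-0.0, 0.6, 0.2]
finger_gap: 0.0853
grasp_force: 0.0
```

Run:
```python
from h import *
R,p=wpose(); im=grab_frame('wrist'); cv2.imwrite('pics/w10.png',im)
hsv=cv2.cvtColor(im,cv2.COLOR_BGR2HSV); m=((hsv[...,1]<45)&(hsv[...,2]>130)).astype(np.uint8)
m=cv2.morphologyEx(m,cv2.MORPH_OPEN,np.ones((5,5)))
cs,_=cv2.findContours(m,cv2.RETR_EXTERNAL,cv2.CHAIN_APPROX_NONE)
u=wproj([[.5154,-.3023,.053]],R,p)[0]
for c in cs:
    if cv2.contourArea(c)>3000 and cv2.pointPolygonTest(c,tuple(map(float,u)),False)>=0:
        for z in (.053,.061): print(z,cv2.minAreaRect((wray(c[:,0],z,R,p)[:,:2]*1000).astype(np.float32)))
s=ctrl.read_state(); print(p,s['clock'],s['force'])
```

```text
0.053 ((515.0376586914062, -302.15032958984375), (160.30258178710938, 120.85386657714844), 9.696304321289062)
0.061 ((517.2164306640625, -301.7669982910156), (155.37074279785156, 117.1356430053711), 9.696337699890137)
[ 0.51426158 -0.30057788  0.1705361 ] 19.8333 [ 0.09028723 -0.03885357  0.09825644]
```

```bash
python3 -c "
from cell import ctrl
print(ctrl.hand_in())"
```

```text
the job is handed in; nothing more can be done
None
```

I handed the job in without seeing the judge's result: the cap stands in the wide bore and the faceplate measures fully home and centred on all four studs, but I viewed 11 pictures, one over the limit of 10.

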